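# Prove the slim bench dog in the hole gauge and hold it up for inspection

### The arm

A 6-joint arm with a two-finger parallel gripper is mounted at the origin on the work surface; the furniture and walls round the work are solid. World frame = base frame: x ahead of the robot, y to its left, z up, the work surface at z = 0. Lengths are in m, angles in degrees, forces in N, time in s.
With the tool pointing down it reaches from about 0.4 to 0.825 m from the base axis. Payload 7 kg.
Tool frame: the origin (TCP) lies midway between the tips of the shut fingers; the grasp point (between the pads) lies 19 mm behind it; x points along the fingers, z is the direction in which the jaws open and shut, and the axes are right-handed (so a half turn about x gives the same grasp; the last joint's range is limited). The gripper opens to 88 mm and grips with 3 to 60 N. Pads are 19 mm wide; open, the fingers measure 130 mm over their backs; the gripper's body (78 mm by 193 mm) begins 47 mm behind the grasp point.
Start: joints at [-58.321, 20.546, 0.682, 0, -70.136, -16.507], TCP at [0.177, -0.651, 0.227] pointing down, gripper open.
Joint ranges: [-176.03, 176.03], [-82.01, 121.73], [-58.28, 71.71], [-173.87, 95.51], [-174.79, -0.11], [-173.66, 173.66]. Speed limits (degrees/s): [136.94, 136.94, 172.46, 180, 180, 180].

### API

Orientations are given as [roll, pitch, yaw] about the fixed x, y, z axes, in that order (R = Rz(yaw) Ry(pitch) Rx(roll)).
In Python, from plant import ctrl gives the robot as it stands.
- The arm moves only by the tool servo_tool, never from a script. Its argument "motion" is a list of rows, each an object with "offset": the shift along the tool's x, y, z in m, a list of three; "roll": the turn about the tool's x in degrees; "claw": the opening, from -1 (shut) to 1 (fully open), so that 0 is half open. In form: [{"offset": [x, y, z], "roll": roll, "claw": claw}, ...]. A call has 1 to 12 rows; each row shifts and turns the commanded pose from where the row before left it, along the tool's axes as they then stand; what a row does not reach is not made up. A row lasts 1/8 s, in which the tool goes at most 62.5 mm and 10.7 degrees, less where a joint would pass 70% of its speed; a pose out of reach is approached as far as the arm can. A call is refused whole if a number of a shift passes 0.0625 or a number of a turn 10.7, either way. A call with a gripper value outside its range is refused whole. The fingers move at their own pace and stop on an object; the grip force is fixed at half the most. Time passes only in rows, so rows that do not move let the fingers close. It gives the time, the measured TCP pose, the force and the opening at its end, in the units of the state.
- ctrl.get_obs(): the state, without advancing time (a new reading comes with each control period).
- ctrl.snapshot(name): name is "side" or "top" or "wrist"; returns a dict with "frame" (400x640x3 uint8, blue, green, red), "z_map" (400x640 float32, m along the optical axis (not along the pixel's ray), 0 where there is no reading), "mtx" (3x3 intrinsics, pixels), "extrinsics" (4x4, takes a point from camera to world coordinates). Camera axes: x right, y up, looking along -z (the intrinsics and any distortion apply to the point x, -y, -z); pixel columns grow to the right and rows downward; lengths in m; the calibration is good to about 2 mm. The wrist camera is an equidistant fisheye: a pixel r from the principal point sees the ray r / f radians off the axis. A picture is of the moment at which its call begins.
- ctrl.close_job(): hands the job in, once; it reports no verdict.
The state is a dict: "clock": time; "joint_pos": joint angles; "qvel": joint speeds; "tau": joint torques, N m; "tool_pos": TCP position; "orientation": TCP orientation; "force": force on the tool from outside, world axes, zero at the start; "moment": the same for the moment, N m; "opening": finger opening in m.
Only numpy, scipy, OpenCV 4.12 (cv2) and the standard library are available. Lean on these libraries where they do the work, as an engineer would, in place of code of your own. Each camera call takes 0.05 s, during which the arm holds its last target.

### The job

Two round metal bench dogs stand in dark wooden blocks; take the slimmer one, the only one that fits the bore of the brass-ringed gauge block, and slide it into that bore until its head rests on the block. Then draw it out again and finish while holding it still in the gripper, all of it well clear above everything on the bench (at least 12 cm above the bench top) and leaned over by at least 45 degrees, so that its foot can be looked at. Leave the stouter dog standing in its block and do not disturb the sanding block, the pencil and the screwdriver.

Things in the scene. Friction and masses are not known exactly. Their poses are not given: they have to be found in the camera images.
- slim_dog_centre (a point): The slim bench dog: aluminium, 97 mm long, a round shank 20 mm in diameter and 55 mm long (its foot edge chamfered 2.5 mm) below a round head 30 mm in diameter and 42 mm high. It starts upright, standing on the floor of the hole in its block, 40 mm deep in it, with 15 mm of shank and the whole head above the block. This point is its centre, half-way along, 48.5 mm above the foot; its z axis runs along the dog from foot to head. About 0.11 kg, loose.
- slim_dog_foot (a point): Centre of the slim dog's foot face (shank end); z axis from foot to head.
- slim_dog_top (a point): Centre of the slim dog's head face, 97 mm from the foot; z axis from foot to head.
- slim_dog: The slim dog itself; its origin is the foot point.
- stout_dog_centre (a point): The stout bench dog, same length and form: shank 28 mm, head 38 mm in diameter, standing the same way in its own block; too thick for the gauge. The point is its centre, 48.5 mm above its foot.
- slim_stand_mouth (a point): Dark wooden block 84 x 84 x 52 mm, fixed to the bench, holding the slim dog in an upright round hole 22.5 mm wide and 40 mm deep (its floor 12 mm above the bench). The point is the centre of the hole's mouth, on the block's top.
- stout_stand_mouth (a point): The other dark wooden block, 84 x 84 x 52 mm, fixed, holding the stout dog in a hole 30.5 mm wide and 40 mm deep. The point is the centre of the mouth.
- gauge_mouth (a point): The hole gauge: lighter brown wooden block 84 x 84 x 62 mm, fixed to the bench, with an empty upright through bore 22 mm in diameter (mouth chamfered 2 mm) ringed by a flush brass ring 34 mm across. The point is the centre of the bore's mouth, on the block's top, 62 mm above the bench. With the slim dog's head resting on the block its foot is 55 mm below this point.
- sanding_block_centre (a point): Sanding block 63 x 111 x 36 mm lying loose on the bench, its centre; y along its length. Bystander.
- pencil_centre (a point): Carpenter's pencil 14 x 165 x 15 mm lying loose on the bench, its centre; y along its length. Bystander.
- screwdriver_centre (a point): Screwdriver 27 x 204 x 28 mm lying loose on the bench, its centre; y along its length. Bystander.
Mind the look-alikes: they are no part of the job. Leave any blue or turquoise look-alike of the part that bears gauge_mouth alone.

How it is judged:
By the outcome, as a careful person would: the job done as asked, in the order asked, and still so for the second after the job is handed in, while the arm keeps its last pose, push and grip.
It also fails if it takes over 54 s, if anything falls off the work surface, if the arm or the gripper's body presses on something with over 40 N, if the wrist force passes 120 N, or if a joint passes its speed limit or range.

## Working session

There is one attempt and no reset: what is moved stays moved. The work goes in short steps, Python scripts to look and compute and a tool call to move; the robot and the scene stay as the last step left them, time stands still between calls to the robot, and variables do not carry over. Pictures are saved under pics/ and viewed, and the job is handed in when it is done.

Besides the shell and the picture viewer there is one more tool, called after ">>>" in YAML: its name, and indented under it one key for each argument. servo_tool: Moves the arm, as the interface text tells. Its arguments: {"type":"object","properties":{"motion":{"type":"array"}},"required":["motion"]}

```bash
mkdir -p pics; ls; python3 - <<'E'
from plant import ctrl
import cv2,numpy as np
print(ctrl.get_obs())
for n in ("side","top","wrist"):
    s=ctrl.snapshot(n); cv2.imwrite(f"pics/{n}0.png",s["frame"]); np.savez(f"pics/{n}0.npz",**s)
    print(n,s["mtx"].tolist(),np.round(s["extrinsics"],4).tolist(),[k for k in s])
E
```

```text
pics
{'clock': 0.0, 'joint_pos': array([-5.83198271e+01,  2.05913051e+01,  6.34327084e-01, -1.98213291e-02,
       -7.01354320e+01, -1.65059039e+01]), 'qvel': array([ 0.04829536,  0.04131212,  0.10883472, -0.03601237,  0.02083998,
        0.01066871]), 'tau': array([-3.91808380e-04, -5.82709050e+01,  2.93055421e+01,  6.99737817e+00,
        6.98700955e-03, -1.62398596e-04]), 'tool_pos': array([ 0.17652188, -0.65101046,  0.22562929]), 'orientation': array([  5.10727751,  89.90572945, 110.27479624]), 'force': array([-0.23672306,  0.51615574, -0.0057139 ]), 'moment': array([ 0.02659662, -0.03618443,  0.01316321]), 'opening': 0.08781037106340597}
side [[381.8797635148432, 0.0, 318.86008938643516], [0.0, 381.8797635148432, 201.61146731740243], [0.0, 0.0, 1.0]] [[-0.9804, 0.1393, -0.1393, 0.3481], [-0.1966, -0.65, 0.734, 0.8349], [0.0117, 0.747, 0.6647, 0.7997], [0.0, 0.0, 0.0, 1.0]] ['frame', 'z_map', 'mtx', 'extrinsics']
top [[510.54965724924966, 0.0, 318.833487824243], [0.0, 510.54965724924966, 215.42950712031327], [0.0, 0.0, 1.0]] [[-0.0774, 0.9768, -0.1997, 0.241], [-0.997, -0.0752, 0.019, 0.0273], [0.0035, 0.2006, 0.9797, 1.3958], [0.0, 0.0, 0.0, 1.0]] ['frame', 'z_map', 'mtx', 'extrinsics']
wrist [[309.70691628693146, 0.0, 313.57170806773644], [0.0, 309.70691628693146, 199.36413609389217], [0.0, 0.0, 1.0]] [[-0.2627, -0.9218, -0.2852, 0.0997], [0.9649, -0.2506, -0.0787, -0.6719], [0.001, -0.2959, 0.9552, 0.3827], [0.0, 0.0, 0.0, 1.0]] ['frame', 'z_map', 'mtx', 'extrinsics']
```

View pics/top0.png

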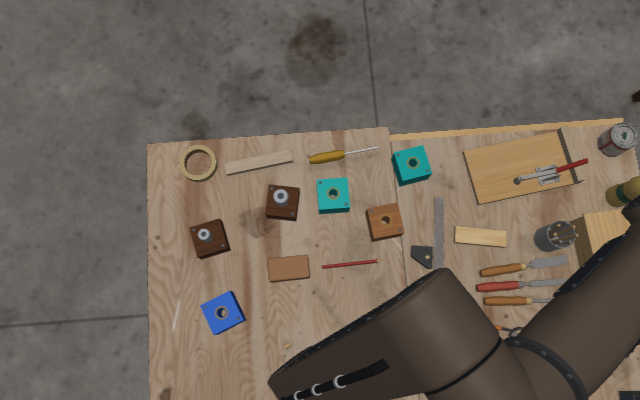

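View pics/side0.png

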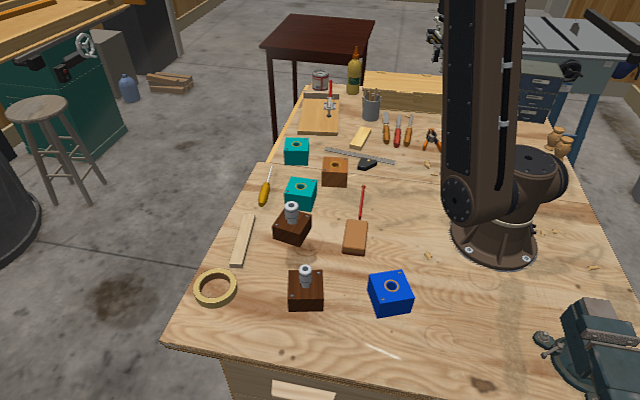

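View pics/wrist0.png

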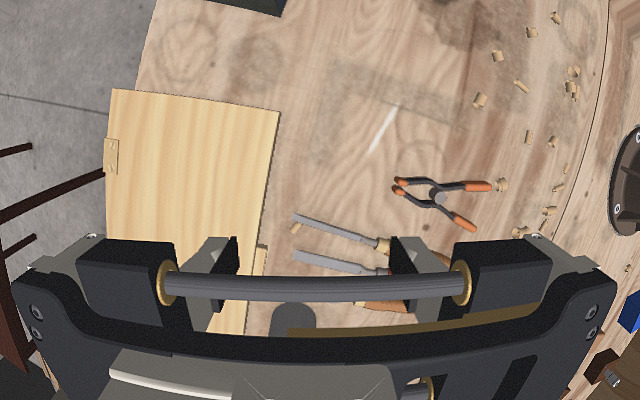

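```bash
cat > h.py <<'E'
import numpy as np,cv2
def world(s,u,v,z=None,d=None):
    K=s["mtx"];E=s["extrinsics"]
    r=np.array([(u-K[0,2])/K[0,0],-(v-K[1,2])/K[1,1],-1.0])
    if d is not None: return E[:3,:3]@(r*d)+E[:3,3]
    w=E[:3,:3]@r; return E[:3,3]+w*(z-E[2,3])/w[2]
def proj(s,P):
    E=s["extrinsics"];K=s["mtx"];p=E[:3,:3].T@(np.asarray(P)-E[:3,3])
    return K[0,2]+K[0,0]*p[0]/-p[2],K[1,2]-K[1,1]*p[1]/-p[2]
E
python3 - <<'E'
import numpy as np,cv2
from h import *
s=np.load("pics/top0.npz");f=s["frame"]
a=cv2.resize(f[180:270,180:410],None,fx=3.4,fy=3.4,interpolation=cv2.INTER_CUBIC);cv2.imwrite("pics/c1.png",a)
q=np.load("pics/side0.npz");g=q["frame"]
b=cv2.resize(g[150:320,230:400],None,fx=3.5,fy=3.5,interpolation=cv2.INTER_CUBIC);cv2.imwrite("pics/c2.png",b)
# points cloud
for nm,s in(("top",s),("side",q)):
    D=s["z_map"];v,u=np.mgrid[:400,:640]
    K=s["mtx"];E=s["extrinsics"]
    P=np.stack([(u-K[0,2])/K[0,0]*D,-(v-K[1,2])/K[1,1]*D,-D],-1)@E[:3,:3].T+E[:3,3]
    np.save(f"pics/{nm}_P.npy",P)
    m=(P[...,2]>.10)&(P[...,2]<.118)&(D>0)&(P[...,1]>-.4)&(P[...,0]>.3)&(P[...,0]<.9)
    n,l,st,c=cv2.connectedComponentsWithStats(m.astype(np.uint8))
    for i in range(1,n):
        if st[i,4]>15: print(nm,st[i],c[i],np.round(P[l==i].min(0),4),np.round(P[l==i].max(0),4),np.round(np.median(P[l==i],0),4))
E
```

```text
top [273 189  15  15 170] [279.91176471 196.02352941] [0.5447 0.0807 0.1004] [0.5823 0.1178 0.1136] [0.5625 0.0993 0.1072]
top [198 229  12  12 110] [203.17272727 234.14545455] [0.4637 0.2867 0.101 ] [0.4918 0.3146 0.1141] [0.4777 0.3007 0.1072]
side [284 201  14  11 130] [290.59230769 206.13076923] [0.5462 0.0827 0.1002] [0.5823 0.12   0.1125] [0.5635 0.1049 0.1085]
side [298 264  14  13 129] [304.44186047 269.89922481] [0.465 0.29  0.1  ] [0.4951 0.3184 0.1115] [0.4792 0.3069 0.1085]
```

View pics/c1.png

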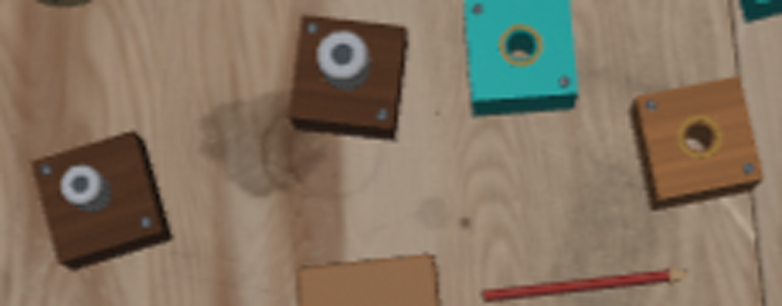

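View pics/c2.png

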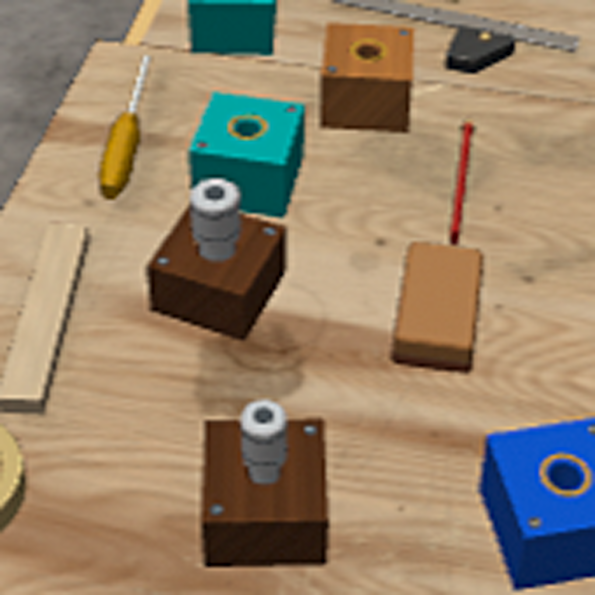

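```bash
python3 - <<'E'
import numpy as np,cv2
from h import *
t=np.load("pics/top0.npz");q=np.load("pics/side0.npz")
o=.5/3.4-.5
T=lambda x,y:(180+(x+.5)/3.4-.5,180+(y+.5)/3.4-.5)
S=lambda x,y:(230+(x+.5)/3.5-.5,150+(y+.5)/3.5-.5)
print("gauge",world(t,*T(699,138),z=.062),world(q,*S(368,50),z=.062))
print("slim",world(t,*T(81,185),z=.109),world(q,*S(263.5,415),z=.109))
print("stout",world(t,*T(343,55),z=.109),world(q,*S(215,193),z=.109))
for n,s in(("top",t),("side",q)):
  P=np.load(f"pics/{n}_P.npy")
  for nm,(lo,hi) in dict(gauge=((.42,-.25),(.62,-.1))).items():
    m=(P[...,2]>.057)&(P[...,2]<.068)&(P[...,0]>lo[0])&(P[...,0]<hi[0])&(P[...,1]>lo[1])&(P[...,1]<hi[1])
    print(n,m.sum(),np.median(P[m],0),cv2.minAreaRect(P[m][:,:2].astype(np.float32)*1000))
  u,v=map(int,proj(s,(.45,.15,0))); print(P[v-3:v+3,u-3:u+3,2].mean())
  # brass mask
  f=s["frame"];hsv=cv2.cvtColor(f,cv2.COLOR_BGR2HSV)
u,v=385,220
crop=cv2.resize(t["frame"][200:245,360:410],None,fx=12,fy=12,interpolation=cv2.INTER_CUBIC)
c2=cv2.resize(q["frame"][145:190,310:360],None,fx=12,fy=12,interpolation=cv2.INTER_CUBIC)
cv2.imwrite("pics/c3.png",np.vstack([crop,c2])[:,:] if 0 else cv2.resize(np.hstack([crop,c2]),None,fx=.66,fy=.66))
E
```

```text
gauge [ 0.48629654 -0.17383914  0.062     ] [ 0.48815709 -0.17250731  0.062     ]
slim [0.47750821 0.29961802 0.109     ] [0.47898551 0.30216297 0.109     ]
stout [0.56264725 0.09735342 0.109     ] [0.56344009 0.10042718 0.109     ]
top 957 [ 0.49096926 -0.17875975  0.06138241] ((532.225830078125, -182.52626037597656), (101.36283874511719, 198.28639221191406), 78.1790771484375)
-0.0011731243020579412
side 441 [ 0.49272602 -0.1718701   0.06166054] ((533.1361083984375, -178.7657470703125), (105.46407318115234, 196.2592315673828), 77.91925048828125)
0.021876286917547564
```

View pics/c3.png

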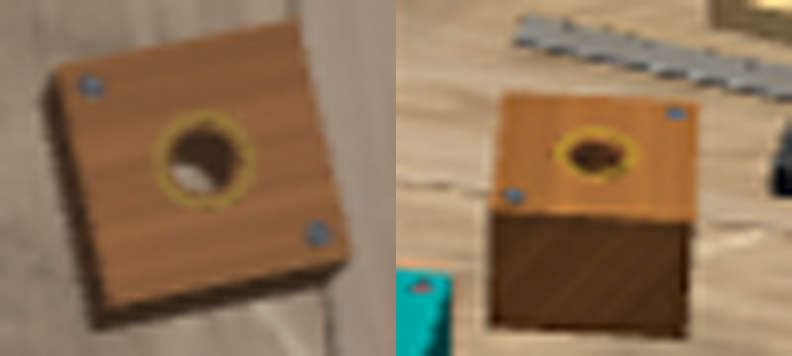

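```bash
cat >> h.py <<'E'
from scipy.spatial.transform import Rotation as Ro
def Rt(o): return Ro.from_euler('xyz',o["orientation"],degrees=True).as_matrix()
def off(o,target,fmt=True):
    R=Rt(o); return np.round(R.T@(np.asarray(target)-o["tool_pos"]),4)
E
python3 - <<'E'
from plant import ctrl
from h import *
o=ctrl.get_obs();R=Rt(o);print(np.round(R,3))
t=np.load("pics/top0.npz")
T=lambda x,y:(360+(x/.66+.5)/12-.5,200+(y/.66+.5)/12-.5)
for p in((55,70),(297,20),(348,258),(103,303)):print(world(t,*T(*p),z=.062).round(4))
for p in ((.3,-.45,.28),(.46,-.3,.28),(.478,.301,.26)): print(off(o,p))
for n in("top","side"):
  P=np.load(f"pics/{n}_P.npy"); 
  m=(P[...,0]>.15)&(P[...,0]<.9)&(P[...,1]<.5)&(P[...,1]>-.9)&(P[...,2]>.12)&(P[...,2]<.6)
  v,u=np.nonzero(m);
  import collections
  c=collections.Counter((round(a,1),round(b,1)) for a,b in P[m][:,:2]);print({k:round(float(P[m][(abs(P[m][:,0]-k[0])<.05)&(abs(P[m][:,1]-k[1])<.05)][:,2].max()),2) for k in c})
E
```

```text
[[-0.    -0.965 -0.262]
 [ 0.001 -0.262  0.965]
 [-1.     0.     0.001]]
[ 0.5223 -0.1271  0.062 ]
[ 0.5333 -0.2106  0.062 ]
[ 0.4507 -0.2188  0.062 ]
[ 0.4418 -0.1355  0.062 ]
[-0.054  -0.1718  0.1619]
[-0.0539 -0.3655  0.2648]
[-0.0332 -0.5401  0.8401]
{(np.float64(0.5), np.float64(-0.8)): 0.15, (np.float64(0.4), np.float64(-0.5)): 0.6, (np.float64(0.4), np.float64(-0.6)): 0.13, (np.float64(0.3), np.float64(-0.1)): 0.59, (np.float64(0.2), np.float64(-0.1)): 0.6, (np.float64(0.2), np.float64(-0.0)): 0.6, (np.float64(0.2), np.float64(0.1)): 0.51}
{(np.float64(0.2), np.float64(-0.6)): 0.46, (np.float64(0.3), np.float64(-0.1)): 0.59, (np.float64(0.2), np.float64(-0.1)): 0.59, (np.float64(0.2), np.float64(-0.0)): 0.6, (np.float64(0.2), np.float64(-0.7)): 0.44, (np.float64(0.5), np.float64(-0.8)): 0.21, (np.float64(0.2), np.float64(-0.5)): 0.33, (np.float64(0.2), np.float64(0.1)): 0.51, (np.float64(0.4), np.float64(-0.6)): 0.12}
```

>>> servo_tool:
  motion:
    - {"offset": [-0.02, -0.034, 0.032], "roll": 0, "claw": 1}
    - {"offset": [-0.02, -0.034, 0.032], "roll": 0, "claw": 1}
    - {"offset": [-0.014, -0.034, 0.032], "roll": 0, "claw": 1}
    - {"offset": [0, -0.035, 0.033], "roll": 0, "claw": 1}
    - {"offset": [0, -0.035, 0.033], "roll": 0, "claw": 1}
    - {"offset": [0, -0.048, 0.026], "roll": 0, "claw": 1}
    - {"offset": [0, -0.048, 0.026], "roll": 0, "claw": 1}
    - {"offset": [0, -0.048, 0.026], "roll": 0, "claw": 1}
    - {"offset": [0, -0.05, 0.025], "roll": 0, "claw": 1}
    - {"offset": [0, -0.015, 0.05], "roll": 0, "claw": 1}
    - {"offset": [0, -0.015, 0.05], "roll": 0, "claw": 1}

```text
clock: 1.52
tool_pos: [0.4634, -0.1939, 0.2799]
orientation: [65.2, 89.9, 170.4]
force: [0.6, -0.1, -0.4]
opening: 0.0878
```

```bash
python3 - <<'E'
from plant import ctrl
from h import *
s=ctrl.snapshot("wrist");o=ctrl.get_obs()
print(o["tool_pos"],off(o,(.478,.3005,.2)),off(o,(.478,.3005,.15)))
cv2.imwrite("pics/w1.png",s["frame"]);np.savez("pics/w1.npz",**s)
E
```

```text
[ 0.4631961  -0.18979895  0.28035181] [ 0.0812 -0.1431  0.469 ] [ 0.1312 -0.1431  0.4689]
```

View pics/w1.png

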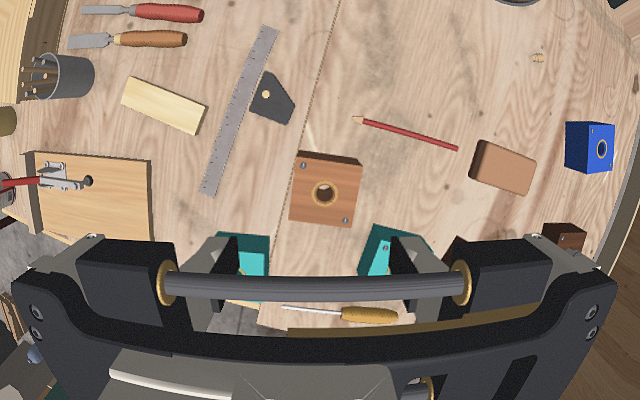

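```bash
cat >> h.py <<'E'
def fworld(s,u,v,z):
    K=s["mtx"];E=s["extrinsics"];dx=(u-K[0,2])/K[0,0];dy=(v-K[1,2])/K[1,1];r=np.hypot(dx,dy)
    k=np.sin(r)/max(r,1e-9);w=E[:3,:3]@np.array([dx*k,-dy*k,-np.cos(r)])
    return E[:3,3]+w*(z-E[2,3])/w[2]
E
python3 - <<'E'
from h import *
s=np.load("pics/w1.npz")
cv2.imwrite("pics/c4.png",cv2.resize(s["frame"][150:230,284:364],None,fx=7,fy=7,interpolation=cv2.INTER_CUBIC))
print(fworld(s,324,193,.062))
E
```

```text
[ 0.48679943 -0.17359761  0.062     ]
```

View pics/c4.png

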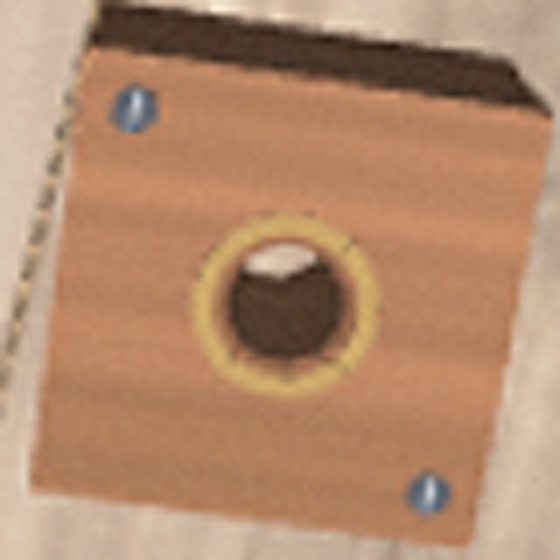

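>>> servo_tool:
  motion:
    - {"offset": [0, -0.018, 0.058], "roll": 0, "claw": 1}
    - {"offset": [0, -0.018, 0.058], "roll": 0, "claw": 1}
    - {"offset": [0, -0.018, 0.058], "roll": 0, "claw": 1}
    - {"offset": [0, -0.018, 0.058], "roll": 0, "claw": 1}
    - {"offset": [0, -0.018, 0.058], "roll": 0, "claw": 1}
    - {"offset": [0, -0.018, 0.058], "roll": 0, "claw": 1}
    - {"offset": [0.02, -0.018, 0.058], "roll": 0, "claw": 1}
    - {"offset": [0.03, -0.017, 0.05], "roll": 0, "claw": 1}
    - {"offset": [0.03, 0, 0.013], "roll": 0, "claw": 1}
    - {"offset": [0, 0, 0], "roll": 0, "claw": 1}

```text
clock: 2.82
tool_pos: [0.477, 0.293, 0.1982]
orientation: [120.0, 89.7, -134.8]
force: [0.9, -0.2, 1.4]
opening: 0.0871
```

```bash
python3 - <<'E'
from plant import ctrl
from h import *
s=ctrl.snapshot("wrist");o=ctrl.get_obs();print(o["tool_pos"],np.round(Rt(o),3).tolist())
cv2.imwrite("pics/w2.png",s["frame"]);np.savez("pics/w2.npz",**s)
g=np.load("pics/w1.npz");print(fworld(g,324.3,193.1,.062))
f=cv2.resize(s["frame"][140:330,220:420],None,fx=4,fy=3*4/3,interpolation=cv2.INTER_CUBIC)[:600];cv2.imwrite("pics/c5.png",f)
E
```

```text
[0.47804568 0.29284879 0.20021311] [[-0.002, -0.965, -0.263], [-0.002, -0.263, 0.965], [-1.0, 0.002, -0.002]]
[ 0.48682602 -0.17319701  0.062     ]
```

View pics/c5.png

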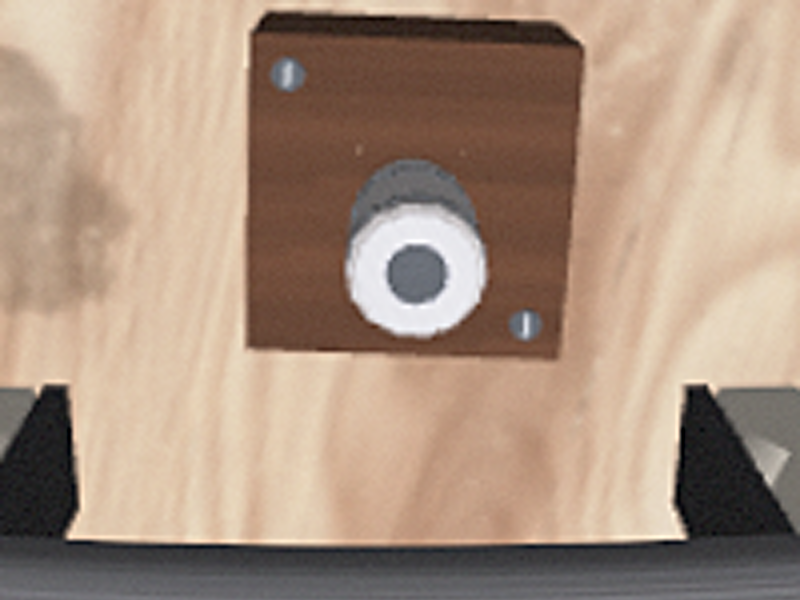

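```bash
python3 - <<'E'
from plant import ctrl
from h import *
s=np.load("pics/w2.npz")
p=fworld(s,324.0,207.6,.109);o=ctrl.get_obs();print(p,o["tool_pos"],off(o,(p[0],p[1],.076)),off(o,(.478,.3005,.076)))
E
```

```text
[0.47805001 0.30230858 0.109     ] [0.47804568 0.29284879 0.20021311] [ 0.1242 -0.0027  0.0093] [ 0.1242 -0.0022  0.0076]
```

>>> servo_tool:
  motion:
    - {"offset": [0.03, -0.0025, 0.0088], "roll": 0, "claw": 1}
    - {"offset": [0.03, 0, 0], "roll": 0, "claw": 1}
    - {"offset": [0.03, 0, 0], "roll": 0, "claw": 1}
    - {"offset": [0.02, 0, 0], "roll": 0, "claw": 1}
    - {"offset": [0.014, 0, 0], "roll": 0, "claw": 1}
    - {"offset": [0, 0, 0], "roll": 0, "claw": 1}
    - {"offset": [0, 0, 0], "roll": 0, "claw": 1}

```text
clock: 3.75
tool_pos: [0.4793, 0.3027, 0.0782]
orientation: [-62.5, 89.9, 42.7]
force: [1.0, 0.2, 0.1]
opening: 0.0875
```

```bash
python3 - <<'E'
from plant import ctrl
from h import *
s=ctrl.snapshot("wrist");o=ctrl.get_obs();print(o["tool_pos"],o["force"],off(o,(.478,.3015,.076)))
f=cv2.resize(s["frame"][140:330,220:420],None,fx=4,fy=4,interpolation=cv2.INTER_CUBIC)[:600];cv2.imwrite("pics/c6.png",f)
E
```

```text
[0.47928869 0.30277623 0.07825677] [ 0.08118457 -0.25394265  0.2604344 ] [ 0.0023  0.0016 -0.0009]
```

View pics/c6.png

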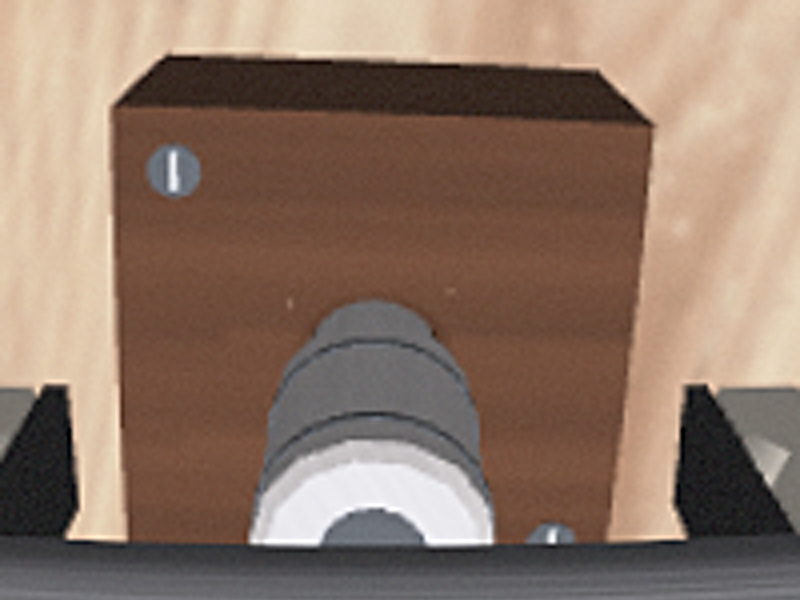

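>>> servo_tool:
  motion:
    - {"offset": [0.002, 0.0012, -0.0007], "roll": 0, "claw": 1}
    - {"offset": [0, 0, 0], "roll": 0, "claw": 0}
    - {"offset": [0, 0, 0], "roll": 0, "claw": -0.2}
    - {"offset": [0, 0, 0], "roll": 0, "claw": -0.3}
    - {"offset": [0, 0, 0], "roll": 0, "claw": -0.5}
    - {"offset": [0, 0, 0], "roll": 0, "claw": -1}
    - {"offset": [0, 0, 0], "roll": 0, "claw": -1}
    - {"offset": [0, 0, 0], "roll": 0, "claw": -1}
    - {"offset": [0, 0, 0], "roll": 0, "claw": -1}

```text
clock: 4.92
tool_pos: [0.4777, 0.3013, 0.075]
orientation: [137.7, 90.0, -117.1]
force: [1.0, 0.4, -0.6]
opening: 0.0292
```

>>> servo_tool:
  motion:
    - {"offset": [-0.01, 0, 0], "roll": 0, "claw": -1}
    - {"offset": [-0.03, 0, 0], "roll": 0, "claw": -1}
    - {"offset": [-0.04, 0, 0], "roll": 0, "claw": -1}
    - {"offset": [-0.04, 0, 0], "roll": 0, "claw": -1}
    - {"offset": [-0.03, 0, 0], "roll": 0, "claw": -1}
    - {"offset": [0, 0, 0], "roll": 0, "claw": -1}

```text
clock: 5.68
tool_pos: [0.4787, 0.3023, 0.2285]
orientation: [-59.0, 89.7, 46.1]
force: [0.2, -0.3, -1.4]
opening: 0.0291
```

```bash
python3 - <<'E'
from plant import ctrl
from h import *
s=ctrl.snapshot("side");o=ctrl.get_obs();print(o["tool_pos"],o["opening"],o["force"],off(o,(.4868,-.1732,.225)),np.round(Rt(o),4).tolist())
np.savez("pics/s2.npz",**s)
u,v=map(int,proj(s,(.478,.301,.2)));print(u,v)
f=cv2.resize(s["frame"][v-60:v+90,u-75:u+75],None,fx=4,fy=4,interpolation=cv2.INTER_CUBIC)[:600];cv2.imwrite("pics/c7.png",f)
E
```

```text
[0.4778679  0.30166504 0.22650026] 0.029312589330372403 [ 0.01591151 -0.37793324 -1.08237541] [ 4.000e-04  1.156e-01 -4.607e-01] [[0.0016, -0.9652, -0.2617], [0.0023, -0.2616, 0.9652], [-1.0, -0.0021, 0.0018]]
304 240
```

View pics/c7.png

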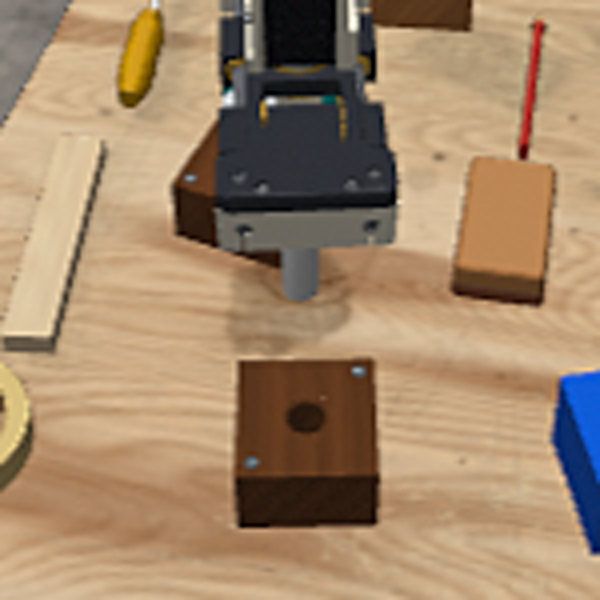

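>>> servo_tool:
  motion:
    - {"offset": [0, 0.008, -0.03], "roll": 0, "claw": -1}
    - {"offset": [0, 0.014, -0.055], "roll": 0, "claw": -1}
    - {"offset": [0, 0.0145, -0.058], "roll": 0, "claw": -1}
    - {"offset": [0, 0.0145, -0.058], "roll": 0, "claw": -1}
    - {"offset": [0, 0.0145, -0.058], "roll": 0, "claw": -1}
    - {"offset": [0, 0.0145, -0.058], "roll": 0, "claw": -1}
    - {"offset": [0, 0.0145, -0.058], "roll": 0, "claw": -1}
    - {"offset": [0, 0.014, -0.055], "roll": 0, "claw": -1}
    - {"offset": [0, 0.007, -0.0305], "roll": 0, "claw": -1}
    - {"offset": [0.03, 0, 0], "roll": 0, "claw": -1}
    - {"offset": [0.03, 0, 0], "roll": 0, "claw": -1}
    - {"offset": [0, 0, 0], "roll": 0, "claw": -1}

```text
clock: 7.22
tool_pos: [0.4843, -0.1734, 0.1623]
orientation: [70.8, 89.6, 175.9]
force: [0.2, 0.2, 0.4]
opening: 0.0295
```

```bash
python3 - <<'E'
from plant import ctrl
from h import *
s=ctrl.snapshot("wrist");q=ctrl.snapshot("side");t=ctrl.snapshot("top");o=ctrl.get_obs();print(o["tool_pos"],o["opening"],o["force"],off(o,(.4868,-.1732,.134)))
a=cv2.resize(s["frame"][120:320,220:420],(500,500),interpolation=cv2.INTER_CUBIC)
u,v=map(int,proj(q,(.487,-.173,.08)))
b=cv2.resize(q["frame"][v-25:v+35,u-15:u+21],(300,500),interpolation=cv2.INTER_CUBIC)
cv2.imwrite("pics/c8.png",np.hstack([a,b]));np.savez("pics/w3.npz",**s);np.savez("pics/s3.npz",**q);print(u,v)
E
```

```text
[ 0.48727125 -0.17336295  0.16588059] 0.029288469617638018 [ 0.2417761   0.46173409 -0.27259295] [0.0319 0.0004 0.0003]
335 159
```

View pics/c8.png

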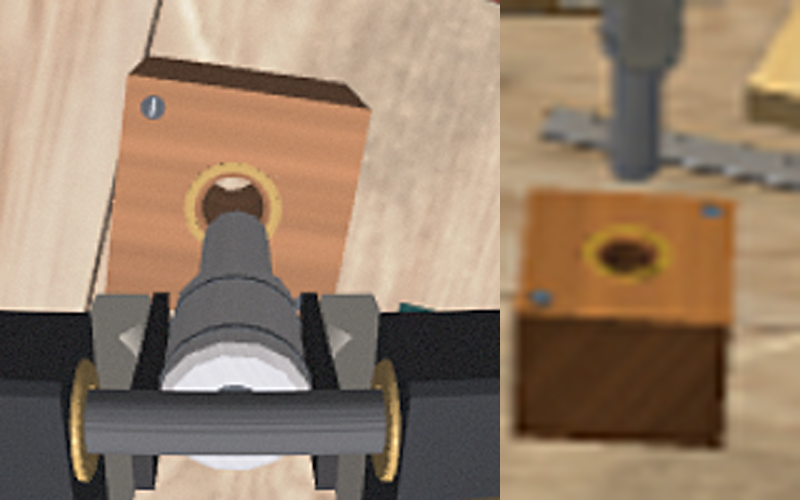

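```bash
python3 - <<'E'
from h import *
q=np.load("pics/s3.npz")
for z in(.062,.102,.15,.19):print(z,proj(q,(.4868,-.1732,z)))
c=lambda x,y:(320+(x-500)*36/300,134+y*60/500)
print(c(627,254),c(637,170),c(640,60))
cv2.imwrite("pics/c9.png",cv2.resize(q["frame"][120:190,305:365],None,fx=8,fy=8,interpolation=cv2.INTER_CUBIC))
E
```

```text
0.062 (np.float64(335.2298695834831), np.float64(163.85835921865353))
0.102 (np.float64(335.73196610795685), np.float64(153.70718213403256))
0.15 (np.float64(336.36407003732825), np.float64(140.92756982809487))
0.19 (np.float64(336.9172814849572), np.float64(129.7429726512743))
(335.24, 164.48) (336.44, 154.4) (336.8, 141.2)
```

>>> servo_tool:
  motion:
    - {"offset": [0.02, 0.0003, 0], "roll": 0, "claw": -1}
    - {"offset": [0.014, 0, 0], "roll": 0, "claw": -1}
    - {"offset": [0, 0, 0], "roll": 0, "claw": -1}
    - {"offset": [0, 0, 0], "roll": 0, "claw": -1}

```text
clock: 7.88
tool_pos: [0.4869, -0.1734, 0.1317]
orientation: [-125.7, 90.0, -20.5]
force: [0.6, -0.5, -0.8]
opening: 0.0293
```

```bash
python3 - <<'E'
from plant import ctrl
from h import *
s=ctrl.snapshot("wrist");q=ctrl.snapshot("side");o=ctrl.get_obs();print(o["tool_pos"],o["force"],off(o,(.4868,-.1732,.134)))
a=cv2.resize(s["frame"][160:260,270:370],(400,400),interpolation=cv2.INTER_CUBIC)
b=cv2.resize(q["frame"][140:190,310:360],(400,400),interpolation=cv2.INTER_CUBIC)
cv2.imwrite("pics/c10.png",np.hstack([a,b]))
E
```

```text
[ 0.48693477 -0.17345682  0.13173867] [-0.9460838   1.00721874 -0.11569656] [-0.0023  0.0001  0.0003]
```

View pics/c10.png

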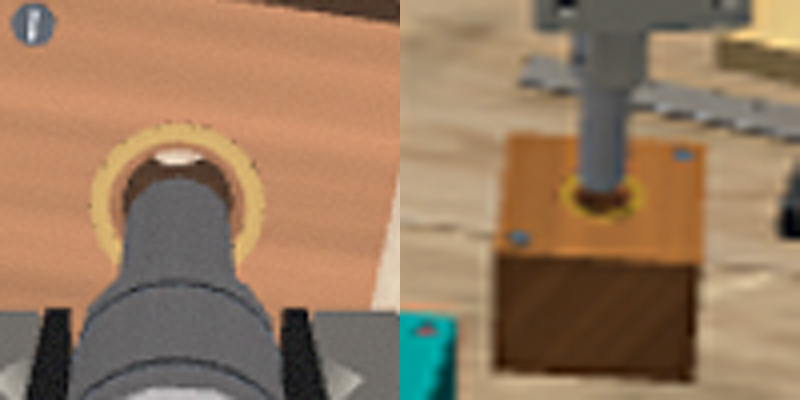

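>>> servo_tool:
  motion:
    - {"offset": [0.004, 0, 0], "roll": 0, "claw": -1}
    - {"offset": [0.004, 0, 0], "roll": 0, "claw": -1}
    - {"offset": [0.004, 0, 0], "roll": 0, "claw": -1}
    - {"offset": [0.004, 0, 0], "roll": 0, "claw": -1}
    - {"offset": [0.004, 0, 0], "roll": 0, "claw": -1}
    - {"offset": [0, 0, 0], "roll": 0, "claw": -1}

```text
clock: 8.72
tool_pos: [0.4861, -0.1734, 0.1106]
orientation: [74.1, 90.0, 179.3]
force: [-0.3, -0.5, -1.4]
opening: 0.0292
```

>>> servo_tool:
  motion:
    - {"offset": [0.006, 0, 0], "roll": 0, "claw": -1}
    - {"offset": [0.006, 0, 0], "roll": 0, "claw": -1}
    - {"offset": [0.006, 0, 0], "roll": 0, "claw": -1}
    - {"offset": [0.006, 0, 0], "roll": 0, "claw": -1}
    - {"offset": [0.006, 0, 0], "roll": 0, "claw": -1}
    - {"offset": [0.004, 0, 0], "roll": 0, "claw": -1}
    - {"offset": [0, 0, 0], "roll": 0, "claw": -1}
    - {"offset": [0, 0, 0], "roll": 0, "claw": -1}

```text
clock: 9.72
tool_pos: [0.4866, -0.1734, 0.0771]
orientation: [-123.1, 90.0, -17.9]
force: [-0.4, -0.3, -0.6]
opening: 0.0294
```

Free sliding; now the last 7 mm in small steps until contact.

>>> servo_tool:
  motion:
    - {"offset": [0.002, 0, 0], "roll": 0, "claw": -1}
    - {"offset": [0.002, 0, 0], "roll": 0, "claw": -1}
    - {"offset": [0.001, 0, 0], "roll": 0, "claw": -1}
    - {"offset": [0.001, 0, 0], "roll": 0, "claw": -1}
    - {"offset": [0, 0, 0], "roll": 0, "claw": -1}
    - {"offset": [0, 0, 0], "roll": 0, "claw": -1}

```text
clock: 10.48
tool_pos: [0.4865, -0.1734, 0.0711]
orientation: [-118.7, 90.0, -13.6]
force: [0.5, -0.2, -0.8]
opening: 0.0294
```

>>> servo_tool:
  motion:
    - {"offset": [0.001, 0, 0], "roll": 0, "claw": -1}
    - {"offset": [0, 0, 0], "roll": 0, "claw": -1}
    - {"offset": [0.001, 0, 0], "roll": 0, "claw": -1}
    - {"offset": [0, 0, 0], "roll": 0, "claw": -1}

```text
clock: 10.98
tool_pos: [0.4865, -0.1734, 0.0699]
orientation: [-131.4, 90.0, -26.2]
force: [-3.8, 1.9, 9.0]
opening: 0.0291
```

>>> servo_tool:
  motion:
    - {"offset": [0.0006, 0, 0], "roll": 0, "claw": -1}
    - {"offset": [0, 0, 0], "roll": 0, "claw": -1}
    - {"offset": [0, 0, 0], "roll": 0, "claw": -1}

```text
clock: 11.35
tool_pos: [0.4866, -0.1734, 0.0699]
orientation: [-126.8, 90.0, -21.6]
force: [-5.0, 3.3, 14.1]
opening: 0.0293
```

```bash
python3 - <<'E'
from plant import ctrl
from h import *
s=ctrl.snapshot("wrist");q=ctrl.snapshot("side");o=ctrl.get_obs();print(o["tool_pos"],o["force"],o["opening"])
a=cv2.resize(s["frame"][160:260,270:370],(400,400),interpolation=cv2.INTER_CUBIC)
b=cv2.resize(q["frame"][140:190,310:360],(400,400),interpolation=cv2.INTER_CUBIC)
cv2.imwrite("pics/c11.png",np.hstack([a,b]))
E
```

```text
[ 0.48656075 -0.1734248   0.06984885] [-5.24939612  4.39856767 14.59211656] 0.029249330959478723
```

View pics/c11.png

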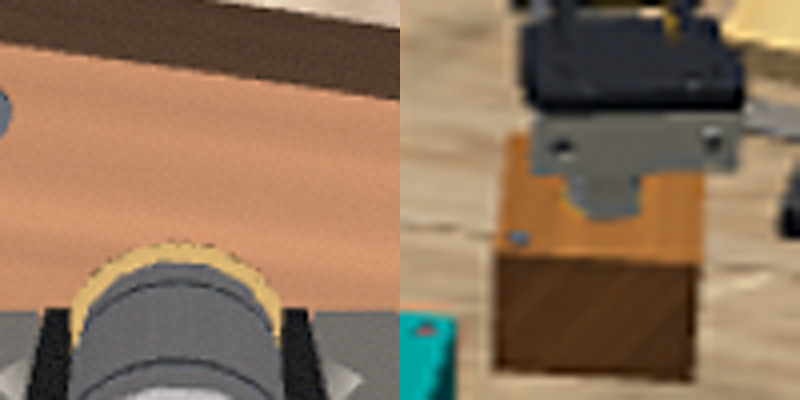

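>>> servo_tool:
  motion:
    - {"offset": [-0.005, 0, 0], "roll": 0, "claw": -1}
    - {"offset": [-0.008, 0, 0], "roll": 0, "claw": -1}
    - {"offset": [-0.01, 0, 0], "roll": 0, "claw": -1}
    - {"offset": [-0.012, 0, 0], "roll": 0, "claw": -1}
    - {"offset": [-0.015, 0, 0], "roll": 0, "claw": -1}
    - {"offset": [-0.015, 0, 0], "roll": 0, "claw": -1}
    - {"offset": [-0.015, 0, 0], "roll": 0, "claw": -1}
    - {"offset": [-0.012, 0, 0], "roll": 0, "claw": -1}
    - {"offset": [0, 0, 0], "roll": 7.7, "claw": -1}
    - {"offset": [0, 0.03, 0], "roll": 0, "claw": -1}
    - {"offset": [0, 0.03, 0], "roll": 0, "claw": -1}
    - {"offset": [0, 0, 0], "roll": 0, "claw": -1}

```text
clock: 12.95
tool_pos: [0.4252, -0.1813, 0.1609]
orientation: [6.3, 90.0, 103.8]
force: [0.9, 0.4, -1.3]
opening: 0.0291
```

```bash
python3 - <<'E'
from plant import ctrl
from h import *
q=ctrl.snapshot("side");o=ctrl.get_obs();print(o["tool_pos"],o["force"],o["opening"],np.round(Rt(o),3).tolist())
n=np.array([-.9914,-.1306]);print((o["tool_pos"][:2]-[.487,-.1732])@n)
cv2.imwrite("pics/c12.png",cv2.resize(q["frame"][110:230,280:440],None,fx=5,fy=5,interpolation=cv2.INTER_CUBIC))
E
```

```text
[ 0.42663251 -0.18133176  0.16107697] [-0.37291501  0.71538826 -1.0929346 ] 0.02929005845461952 [[0.001, -0.992, -0.13], [0.0, -0.13, 0.992], [-1.0, -0.001, -0.0]]
0.06091034150746012
```

View pics/c12.png

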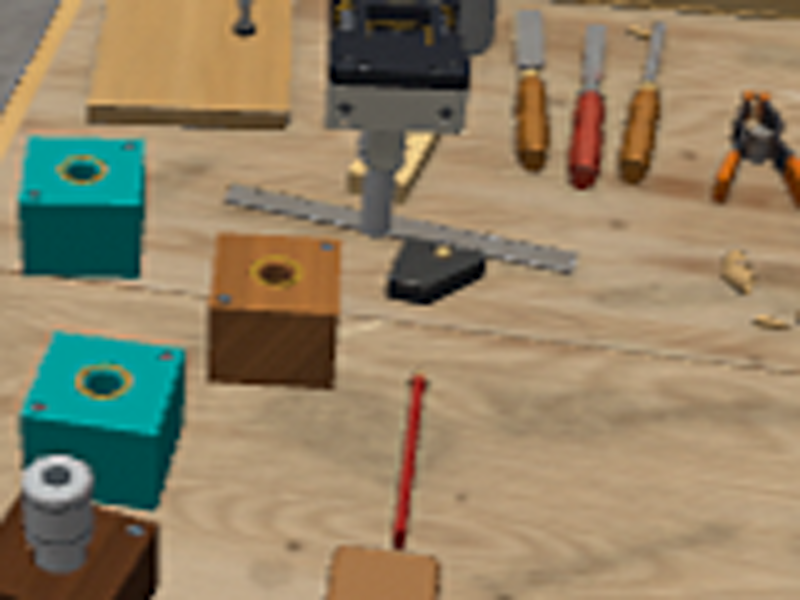

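>>> servo_tool:
  motion:
    - {"offset": [0.02, 0, 0], "roll": 0, "claw": -1}
    - {"offset": [0.025, 0, 0], "roll": 0, "claw": -1}
    - {"offset": [0.02, 0, 0], "roll": 0, "claw": -1}
    - {"offset": [0, 0, 0], "roll": 0, "claw": -1}
    - {"offset": [0, -0.006, 0], "roll": 0, "claw": -1}
    - {"offset": [0, -0.005, 0], "roll": 0, "claw": -1}
    - {"offset": [0, -0.005, 0], "roll": 0, "claw": -1}
    - {"offset": [0, 0, 0], "roll": 0, "claw": -1}

```text
clock: 14.0
tool_pos: [0.4415, -0.1792, 0.0956]
orientation: [83.3, 89.8, -179.3]
force: [-5.3, 0.2, 1.9]
opening: 0.0291
```

>>> servo_tool:
  motion:
    - {"offset": [0, -0.006, 0], "roll": 0, "claw": -1}
    - {"offset": [0, -0.006, 0], "roll": 0, "claw": -1}
    - {"offset": [0, 0, 0], "roll": 0, "claw": -1}

```text
clock: 14.38
tool_pos: [0.4531, -0.1776, 0.0953]
orientation: [79.2, 89.8, 176.7]
force: [-5.5, -0.3, 0.7]
opening: 0.0294
```

```bash
python3 - <<'E'
from plant import ctrl
from h import *
q=ctrl.snapshot("side");o=ctrl.get_obs();print(o["tool_pos"],o["force"],o["moment"],o["opening"])
cv2.imwrite("pics/c13.png",cv2.resize(q["frame"][130:190,300:380],None,fx=8,fy=8,interpolation=cv2.INTER_CUBIC))
E
```

```text
[ 0.45301654 -0.17754757  0.09532955] [-6.14466853  0.51981313 -0.27216515] [ 0.09122954  2.27596384 -0.0201994 ] 0.029155824087002288
```

View pics/c13.png

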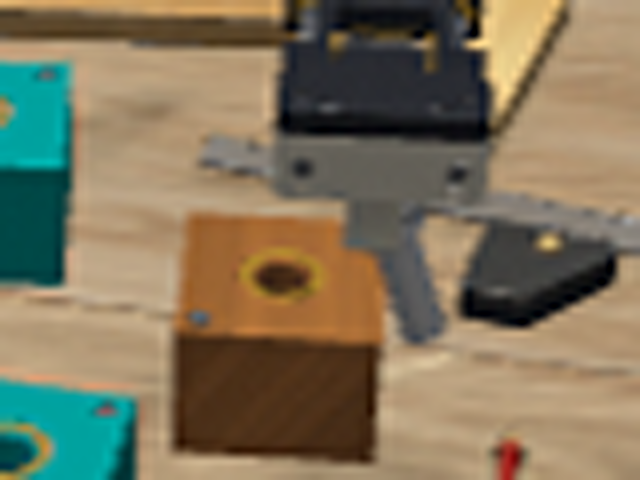

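>>> servo_tool:
  motion:
    - {"offset": [0, -0.007, 0], "roll": 0, "claw": -1}
    - {"offset": [0, -0.007, 0], "roll": 0, "claw": -1}
    - {"offset": [0.002, -0.007, 0], "roll": 0, "claw": -1}
    - {"offset": [0.003, -0.007, 0], "roll": 0, "claw": -1}
    - {"offset": [0.003, -0.007, 0], "roll": 0, "claw": -1}
    - {"offset": [0.003, -0.006, 0], "roll": 0, "claw": -1}
    - {"offset": [0, 0, 0], "roll": 0, "claw": -1}

```text
clock: 15.3
tool_pos: [0.4966, -0.1722, 0.0845]
orientation: [-106.8, 89.9, -9.3]
force: [-1.0, 0.5, 1.4]
opening: 0.0293
```

```bash
python3 - <<'E'
from plant import ctrl
from h import *
q=ctrl.snapshot("side");s=ctrl.snapshot("wrist");o=ctrl.get_obs();print(o["tool_pos"],o["force"],o["opening"])
a=cv2.resize(q["frame"][130:190,300:380],(533,400),interpolation=cv2.INTER_CUBIC);b=cv2.resize(s["frame"][160:320,270:370],(250,400))
cv2.imwrite("pics/c14.png",np.hstack([a,b]))
E
```

```text
[ 0.49633626 -0.17219777  0.08479251] [-1.30259021  0.26188478  1.95557327] 0.02902055665290529
```

View pics/c14.png

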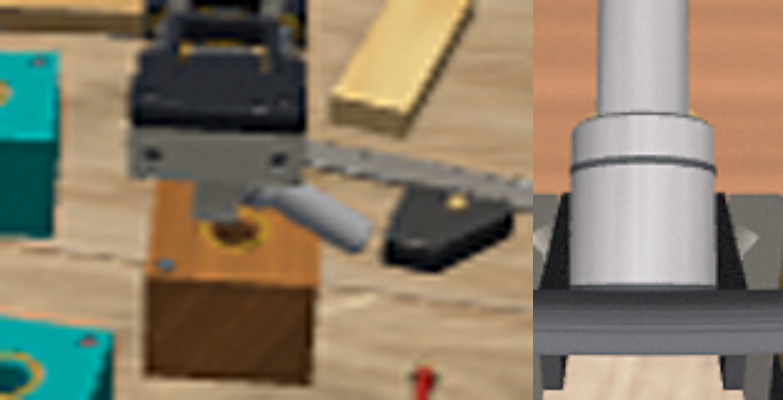

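>>> servo_tool:
  motion:
    - {"offset": [0.004, -0.004, 0], "roll": 0, "claw": -1}
    - {"offset": [0.004, -0.004, 0], "roll": 0, "claw": -1}
    - {"offset": [0, 0, 0], "roll": 0, "claw": -1}
    - {"offset": [-0.01, 0, 0], "roll": 0, "claw": -1}
    - {"offset": [-0.03, 0, 0], "roll": 0, "claw": -1}
    - {"offset": [-0.04, 0, 0], "roll": 0, "claw": -1}
    - {"offset": [-0.04, 0, 0], "roll": 0, "claw": -1}
    - {"offset": [-0.04, 0, 0], "roll": 0, "claw": -1}
    - {"offset": [-0.03, 0, 0], "roll": 0, "claw": -1}
    - {"offset": [-0.01, 0, 0], "roll": 0, "claw": -1}
    - {"offset": [0, 0, 0], "roll": 0, "claw": -1}
    - {"offset": [0, 0, 0], "roll": 0, "claw": -1}

```text
clock: 16.9
tool_pos: [0.5027, -0.171, 0.2751]
orientation: [69.8, 89.9, 167.3]
force: [0.4, 0.6, -1.6]
opening: 0.0294
```

```bash
python3 - <<'E'
from plant import ctrl
from h import *
q=ctrl.snapshot("side");s=ctrl.snapshot("wrist");t=ctrl.snapshot("top");o=ctrl.get_obs();print(o["clock"],o["tool_pos"],o["force"],o["opening"])
g=o["tool_pos"]+[0,0,.019];print("grasp px",proj(q,g))
for th in(50,60,70,80):
  a=np.radians(th);print(th,proj(q,g+.083*np.array([-.992*np.sin(a),-.13*np.sin(a),-np.cos(a)])))
cv2.imwrite("pics/c15.png",cv2.resize(q["frame"][60:150,280:400],None,fx=6,fy=6,interpolation=cv2.INTER_CUBIC))
cv2.imwrite("pics/s5.png",q["frame"]);cv2.imwrite("pics/t5.png",t["frame"])
np.savez("pics/s5.npz",**q)
E
```

```text
17.05 [ 0.50288118 -0.17115528  0.27530435] [ 0.90257698  1.11901602 -1.33038635] 0.029049763635507972
grasp px (np.float64(332.8390309194279), np.float64(97.77618223955572))
50 (np.float64(353.69455359201356), np.float64(115.4278476180011))
60 (np.float64(356.8208576164383), np.float64(111.92885896234668))
70 (np.float64(359.2770763798651), np.float64(107.95168529391101))
80 (np.float64(360.97549438730977), np.float64(103.60054425992756))
```

View pics/c15.png

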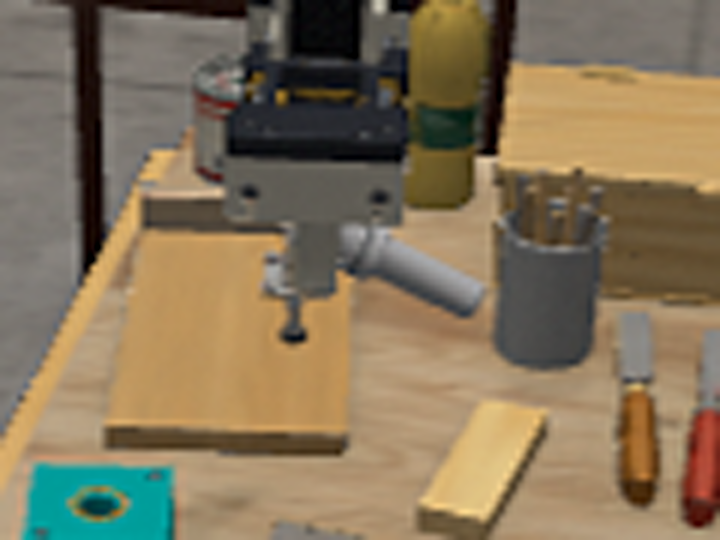

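View pics/s5.png

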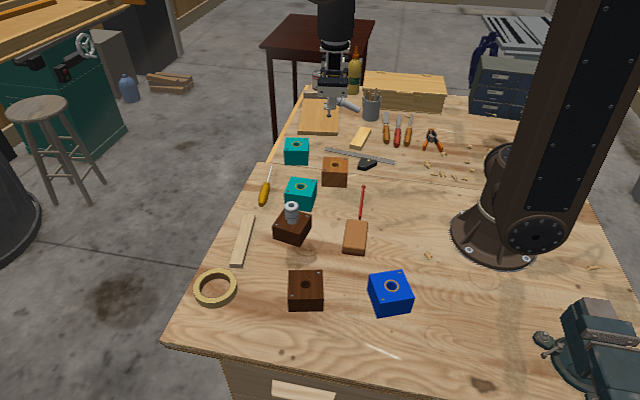

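View pics/t5.png

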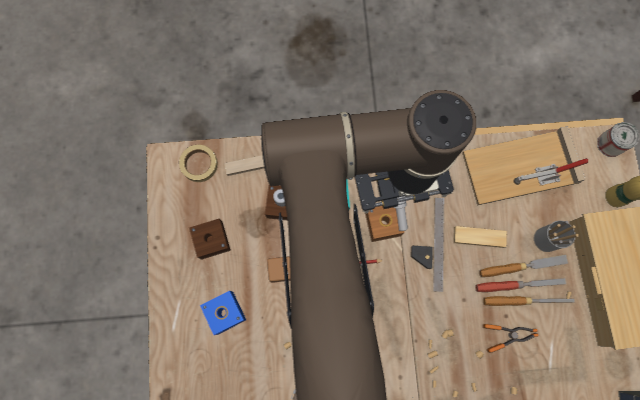

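```bash
python3 - <<'E'
from plant import ctrl
from h import *
a=np.load("pics/side0.npz")["frame"].astype(int);b=np.load("pics/s5.npz")["frame"].astype(int)
for n,(x0,x1,y0,y1) in dict(sand=(338,372,218,258),pencil=(355,370,184,218),screw=(255,275,162,210),stout=(270,315,198,247)).items():
    print(n,np.abs(a-b)[y0:y1,x0:x1].mean(), np.abs(a-b)[y0:y1,x0:x1].max())
print(np.round(ctrl.get_obs()["qvel"],2)); print(ctrl.close_job())
E
```

```text
sand 7.115196078431373 13
pencil 7.541830065359477 12
screw 7.96875 13
stout 5.258654572940287 13
[ 0.09 -0.06  0.33  0.14 -0.15 -0.03]
the job is handed in; nothing more can be done
None
```

I put the slim dog into the brass-ringed gauge until its head rested on the block. I then drew it out and handed the job in with it still in the gripper, leaned over and lifted clear, at about 17 s of the 54 s allowed.

- **Fit:** The dog slid down freely and stopped where its head should meet the block, with the upward force rising to 14 N. The pictures showed the head resting on the brass ring.
- **Lean:** The tool can only turn about its own vertical axis, so I tipped the dog in the grip. I did this by pressing its shank against the top edge of the gauge block with about 6 N.
- **Final pose:** From the side camera the lean is about 65–68°, and the lowest point (the foot) is worked out to be about 25 cm above the bench. The gripper opening held steady at about 29 mm and the arm was still.
- **Bystanders:** Side pictures from before and after show the stout dog, sanding block, pencil and screwdriver unmoved, apart from a slight even change in brightness.

No check failed. The cameras differed by up to about 3 mm on positions, which the lead-in at the bore's mouth absorbed. The hand-in gave no verdict.

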